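# Hold up the plate press flap with its lever

### The arm

A 6-joint arm with a two-finger parallel gripper is mounted at the origin on the work surface. World frame = base frame: x ahead of the robot, y to its left, z up, the work surface at z = 0. Lengths are in mm, angles in degrees, forces in N, time in s.
With the tool pointing down it reaches from about 350 to 850 mm from the base axis. Payload 8.1 kg.
Tool frame: the origin (TCP) lies on the front face of the gripper's body, between the roots of the fingers; the fingertips stand r.finger_overhang ahead of it and the grasp point (between the pads) lies 54 mm ahead of it (r.finger_overhang is the distance from the TCP to the fingertips, in mm); y points along the fingers, z is the direction in which the jaws open and shut, and the axes are right-handed (so a half turn about y gives the same grasp; the last joint's range is limited). The gripper opens to 85 mm and grips with 20 to 120 N. Pads are 22 mm wide; open, the fingers measure 114 mm over their backs; the gripper's body (76 mm by 85 mm) begins 54 mm behind the grasp point. The pads swing forward as they close: fully open they stand 13 mm farther back than shut.
Start: joints at [66.899, 7.471, 85.268, -0, 87.261, -4.893], TCP at [187.465, 569.967, 303.892] pointing down, gripper open.
Joint ranges: [-169.43, 169.43], [-51.17, 129.36], [1.28, 143.12], [-76.62, 256.62], [0, 156.53], [-152.29, 152.29]. Speed limits (degrees/s): [136.94, 136.94, 159.86, 180, 180, 180].

### API

Orientations are given as [roll, pitch, yaw] about the fixed x, y, z axes, in that order (R = Rz(yaw) Ry(pitch) Rx(roll)).
In Python, from bench import r gives the robot as it stands. The module is installed in compiled form; this text tells all that it offers.
- The arm moves only by the tool arm_command, never from a script. Its argument "increments" is a list of rows, each a list of 6 numbers: the shift along the tool's x, y, z in m, then the turn, a rotation vector about the tool's x, y, z in rad. In form: [[tx, ty, tz, wx, wy, wz], ...]. A call has exactly 10 rows; each row is the pose to reach, as a shift and turn from the pose commanded when the call began, along the tool's axes at that moment; what a row does not reach only later rows make up. A row lasts 1/8 s, in which the tool goes at most 62.5 mm and 10.7 degrees, less where a joint would pass 70% of its speed; a pose out of reach is approached as far as the arm can. A call with a gripper value outside its range is refused whole. "jaw" is the gripper's target within -1 to 1 (shut at 1, half-way at 0, fully open at -1), set as the call begins (left out, the last holds). The fingers move at their own pace and stop on an object; "force" is the grip in N (left out, the last holds). Time passes only in rows, so rows that repeat a pose let the fingers close, or fill a call up. It gives the time, the measured TCP pose, the force and the opening at its end, in the units of the state.
- r.sense(): the state, without advancing time (a new reading comes with each control period).
- r.snapshot(name): name is "scene" or "top" or "wrist"; returns the picture (384x512x3 uint8, red, green, blue); there is no depth.
- r.camera_model(name): a dict with "intrinsics" (3x3 intrinsics, pixels), "cam_to_world" (4x4, takes a point from camera to world coordinates). Camera axes: x right, y down, z forward; pixel columns grow to the right and rows downward; lengths in mm; the calibration is good to about 2 mm. A picture is of the moment at which its call begins: read the wrist's pose just before it. camera_model takes no time and is no camera call; for the wrist camera it gives the pose at the moment of the call.
- r.hand_in(): hands the job in, once; it reports no verdict.
Trained networks look in the newest picture that a camera, given by its name, has taken for a name from the list of things; names that differ only in an ending like _2 or _b are one class to them, and where a whole thing is asked for, a point or a joint stands for the part that bears it (a point fixed in the world has none). Each returns a list of dicts, best first, with "conf" (0 to 1); they miss things now and then, are a little off and sometimes report something else, mostly with a low value. They report only what shows in the picture. A call takes as long as a camera call. They do not tell look-alikes from the thing itself.
- r.trace(camera, target): "mask" (384x512 bool, what is visible of it) and "position" ([column, row] in pixels, amid what is visible of it).
- r.spot_point(camera, target): "position" ([column, row] in pixels: a listed point, or the origin of a listed thing).
The state is a dict: "time": time; "joint_pos": joint angles; "qd": joint speeds; "joint_efforts": joint torques, N m; "tool_pos": TCP position; "tcp_rot": TCP orientation; "ft_force": force on the tool from outside, world axes, zero at the start; "wrist_torque": the same for the moment, N m; "finger_gap": finger opening in mm.
Only numpy, scipy, OpenCV 4.12 (cv2) and the standard library are available. Lean on these libraries where they do the work, as an engineer would, in place of code of your own. Each camera call takes 0.05 s, during which the arm holds its last target.

### The job

Push the peg of the safety prop sideways, toward the robot, until the prop's block is well clear from under the lever; then press the lever's padded long end gently down as far as it goes, so that its short end raises the heavy steel flap of the plate press for a colleague to slide out the glass beneath, and finish while still holding the lever down. Use only the fingertips or the outside of the fingers: grasp or lift nothing, leave the lever in its cradle, do not touch the flap itself, and leave everything else where it stands.

Things in the scene. Friction and masses are not known exactly. Their poses are not given: they have to be found in the camera images.
- press: Fixed plate press; place and yaw vary. Origin on the bench under the lever's pad. Own axes: +y along the lever from long end to flap, -x toward the robot, z up. Foot plate 100 mm wide, y 80 to 350 mm. Fulcrum at y 150: two cheeks 98 mm high with open-topped slots. White bed 160 x 120 x 80 mm high at y 287. Post at y 100, 20 mm wide, 63 mm high: the prop's pivot and the lever's stop.
- lever: Loose steel lever, 0.25 kg, bar 22 x 10 mm. Origin at its cross pin, 85 mm above the bench, lying in the open slots (pulling up takes it out). Axes parallel to the press's at rest. At rest it slopes 0.26 rad, long end up; fully down it has turned about 0.5 rad and stands on the stop. Its 60 mm short end lies under the flap's edge. Pressing the pad down takes 2 to 11 N, then the stop.
- lever_pad (a point): Centre of the top of the grey-faced square pad (46 x 44 mm) at the lever's long end, 150 mm from the pin; about 130 mm above the bench at rest, about 48 mm when fully down (it moves nearly straight down, within 6 mm).
- prop (a joint): Angle of the safety prop, an arm 12 to 24 mm above the bench that swings level about the post. At first 0 to 0.2: it lies beneath the lever, and its upright block (18 mm square, top at 110 mm, 90 mm from the pivot) blocks the lever. Grows toward the robot (press -x), clockwise from above; from 0.5 it is well clear; stop at 0.9. Stays where left; 0.5 N at the peg moves it.
- prop_peg (a point): Centre of the top of the upright peg at the prop's free end, beyond the lever's long end: 14 mm diameter with a 20 mm wide grey cap, top 85 mm above the bench, 200 mm from the pivot.
- prop_pivot (a point): Top centre of the short post about which the prop swings, 63 mm above the bench.
- flap (a joint): Opening angle of the heavy flap, a steel plate 150 x 138 x 18 mm, about 3 kg, hinged at its far edge (press y = 327 mm, 84 mm above the bench). 0 lying shut; about 0.26 when the lever is fully down. It falls shut when the lever is let go.
- flap_lip (a point): Middle of the top of the flap's free edge, above the lever's short end; 101 mm above the bench when shut.
- reagent_bottle: Bystander, loose, leave alone: amber bottle with white cap, 52 mm across, 100 mm tall. Origin: centre of its underside.
- screw_jar: Bystander, loose, leave alone: white screw-top jar, 48 mm across, 55 mm tall. Origin: centre of its underside.
- flask: Bystander, loose, leave alone: conical glass flask, 80 mm across the foot, 104 mm tall. Origin: centre of its underside.
- beaker: Bystander, loose, leave alone: small glass beaker, 60 mm across, 70 mm tall. Origin: centre of its underside.
- tube_rack: Bystander, loose, leave alone: white rack of capped tubes, 70 x 150 mm, 72 mm tall. Origin: centre of its underside.
- pipette: Bystander, loose, leave alone: grey and white hand pipette lying down, about 260 mm long, 22 mm high. Origin: centre of its underside.
- slide_box: Bystander, loose, leave alone: small cardboard box, 85 x 60 mm, 35 mm tall. Origin: centre of its underside.
Not all that is in view belongs to the job. Of the things like the lever, leave any that is brown or red; of the rest the larger one is meant.

How it is judged:
By the outcome, as a careful person would: the job done as asked, in the order asked, and still so for the second after the job is handed in, while the arm keeps its last pose, push and grip.
It also fails if it takes over 56 s, if anything falls off the work surface, if the arm or the gripper's body presses on something with over 40 N, if the wrist force passes 120 N, or if a joint passes its speed limit or range.

## Working session

There is one attempt and no reset: what is moved stays moved. The work goes in short steps, Python scripts to look and compute and a tool call to move; the robot and the scene stay as the last step left them, time stands still between calls to the robot, and variables do not carry over. Pictures are saved under pics/ and viewed, and the job is handed in when it is done.

Besides the shell and the picture viewer there is one more tool, called after "Call:" by a JSON object that holds its "name" and its "arguments". arm_command: Moves the arm, as the interface text tells. Its arguments: {"type":"object","properties":{"increments":{"type":"array","items":{"type":"array","items":{"type":"number"}}},"jaw":{"type":"number"},"force":{"type":"number"}},"required":["increments"]}

```bash
mkdir -p pics; python3 - <<'E'
from bench import r
import cv2, numpy as np
s=r.sense(); print({k:np.round(v,3).tolist() for k,v in s.items()}, r.finger_overhang)
for n in ["scene","top"]:
    im=r.snapshot(n); cv2.imwrite(f"pics/{n}0.png",cv2.resize(im[:,:,::-1],(800,600),interpolation=cv2.INTER_CUBIC))
    for t in ["lever_pad","prop_peg","prop_pivot","flap_lip","lever"]:
        print(n,t,[(np.round(d["position"],1).tolist(),round(d["conf"],2)) for d in r.spot_point(n,t)])
    m=r.camera_model(n); print(np.round(m["intrinsics"],1).tolist(),np.round(m["cam_to_world"],3).tolist())
E
```

```text
{'time': 0.0, 'joint_pos': [66.899, 7.515, 85.331, 0.002, 87.263, -4.893], 'qd': [-0.06, -0.001, -0.052, -0.076, 0.086, 0.015], 'joint_efforts': [0.002, -56.937, -50.057, 0.0, 0.014, 0.0], 'tool_pos': [187.285, 569.566, 302.826], 'tcp_rot': [-90.109, 0.011, -18.209], 'ft_force': [-0.536, -0.027, 0.553], 'wrist_torque': [-0.037, -0.048, 0.052], 'finger_gap': 85.158} 72.6
scene lever_pad [([254.0, 206.1], 0.91), ([147.8, 199.1], 0.8), ([318.7, 100.3], 0.77), ([314.7, 229.8], 0.69), ([265.5, 356.3], 0.62)]
scene prop_peg [([231.1, 234.3], 0.86), ([178.9, 257.6], 0.28)]
scene prop_pivot [([274.9, 199.2], 0.86)]
scene flap_lip [([293.4, 174.7], 0.7)]
scene lever [([285.7, 181.2], 0.98), ([105.8, 224.5], 0.81), ([242.1, 319.2], 0.64), ([290.2, 107.9], 0.5)]
[[466.9, 0.0, 258.1], [0.0, 466.9, 191.8], [0.0, 0.0, 1.0]] [[0.694, 0.59, -0.413, 1090.104], [0.719, -0.557, 0.415, -468.884], [0.015, -0.585, -0.811, 1223.111], [0.0, 0.0, 0.0, 1.0]]
top lever_pad [([325.9, 281.0], 0.92), ([78.2, 272.4], 0.7), ([338.0, 96.9], 0.7), ([267.2, 179.3], 0.6), ([265.0, 144.0], 0.48)]
top prop_peg [([298.9, 177.4], 0.91)]
top prop_pivot []
top flap_lip [([196.3, 191.5], 0.84)]
top lever [([212.9, 191.0], 0.97), ([111.2, 288.0], 0.76), ([378.4, 283.6], 0.71)]
[[389.4, 0.0, 251.7], [0.0, 389.4, 192.1], [0.0, 0.0, 1.0]] [[-0.026, -0.985, 0.168, 349.657], [-1.0, 0.023, -0.019, 104.071], [0.015, -0.168, -0.986, 1183.94], [0.0, 0.0, 0.0, 1.0]]
```

View pics/scene0.png

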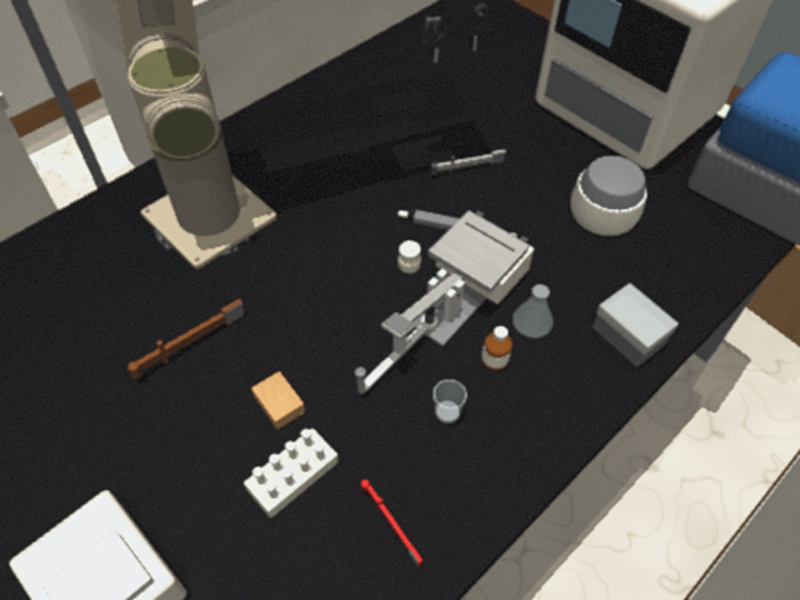

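View pics/top0.png

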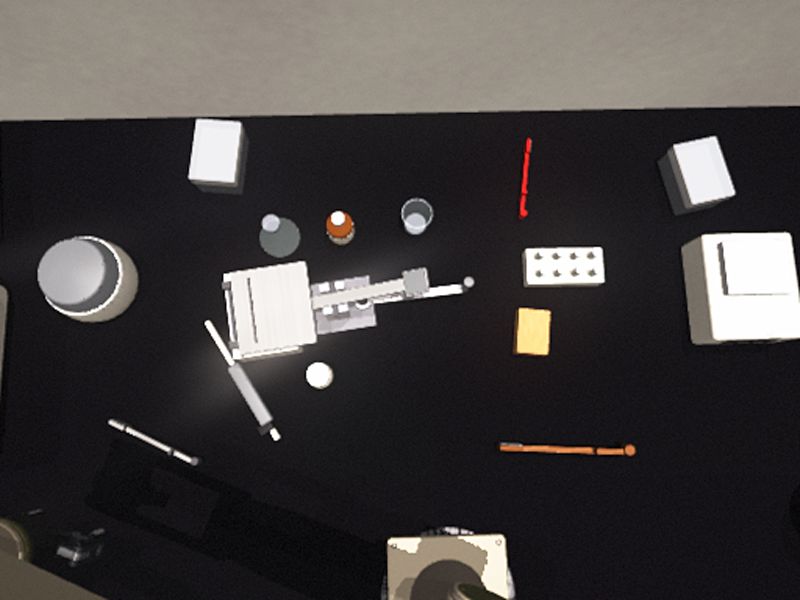

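The press lever, a grey bar with a pad at scene 800px (400,322) and top (415,280), is the one meant. The look-alikes are the brown lever (scene 185,340), the red one (390,520) and a small grey one (470,160). I'll triangulate and check with a crop.

```bash
cat > h.py <<'E'
from bench import r
import numpy as np, cv2
def ray(n,p,m=None):
    m=m or r.camera_model(n); K=np.array(m["intrinsics"]);T=np.array(m["cam_to_world"])
    d=T[:3,:3]@np.linalg.solve(K,[p[0],p[1],1]); return T[:3,3],d/np.linalg.norm(d)
def tri(p1,p2,n1="scene",n2="top"):
    A=np.zeros((3,3));b=np.zeros(3);R=[ray(n1,p1),ray(n2,p2)]
    for o,d in R:
        P=np.eye(3)-np.outer(d,d);A+=P;b+=P@o
    x=np.linalg.solve(A,b); return x,[np.linalg.norm((np.eye(3)-np.outer(d,d))@(x-o)) for o,d in R]
def atz(n,p,z):
    o,d=ray(n,p); return o+d*(z-o[2])/d[2]
def proj(n,X):
    m=r.camera_model(n);T=np.linalg.inv(np.array(m["cam_to_world"]));q=np.array(m["intrinsics"])@(T[:3,:3]@np.array(X)+T[:3,3]);return q[:2]/q[2]
E
python3 - <<'E'
from h import *
for nm,a,b,z in [("pad",(254,206.1),(267.2,179.3),130),("peg",(231.1,234.3),(298.9,177.4),85),("lip",(293.4,174.7),(196.3,191.5),101),("lever",(285.7,181.2),(212.9,191.0),85)]:
    x,e=tri(a,b); print(nm,x.round(1),np.round(e,1),atz("scene",a,z).round(1),atz("top",b,z).round(1))
print("piv",atz("scene",(274.9,199.2),63))
for n,c in [("scene",(270,200)),("top",(245,185))]:
    im=r.snapshot(n)[:,:,::-1]; c=im[c[1]-60:c[1]+60,c[0]-80:c[0]+80]
    cv2.imwrite(f"pics/{n}crop.png",cv2.resize(c,(800,600),interpolation=cv2.INTER_CUBIC))
E
```

```text
pad [563.9  42.  136.9] [2.2 2.2] [561.8  47.  130. ] [564.   39.9 130. ]
peg [573.1 -51.8 102.9] [0.3 0.3] [565.1 -44.9  85. ] [576.6 -54.6  85. ]
lip [540.6 239.1  85.8] [2.3 2.3] [546.9 227.6 101. ] [539.4 239.  101. ]
lever [542.8 195.1  93. ] [2.6 2.6] [540.3 202.1  85. ] [542.5 193.6  85. ]
piv [554.76490375 142.03089263  63.        ]
```

View pics/scenecrop.png

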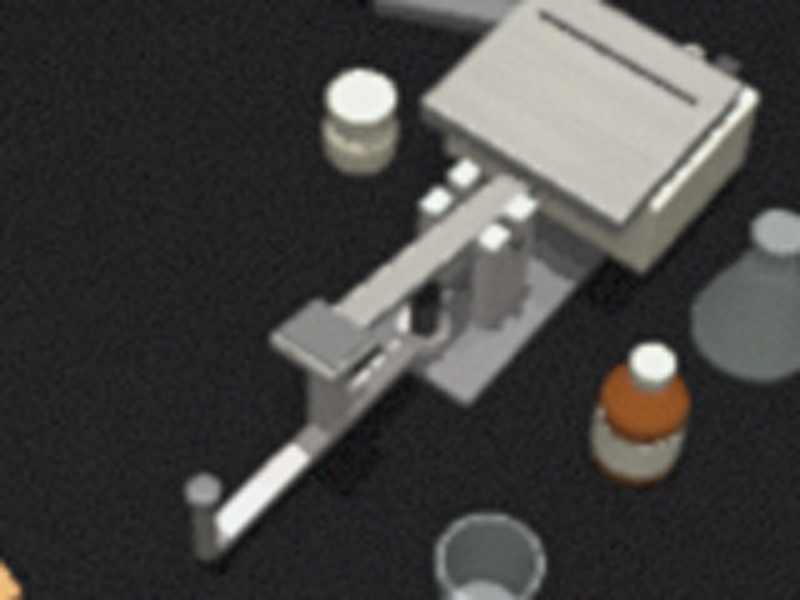

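View pics/topcrop.png

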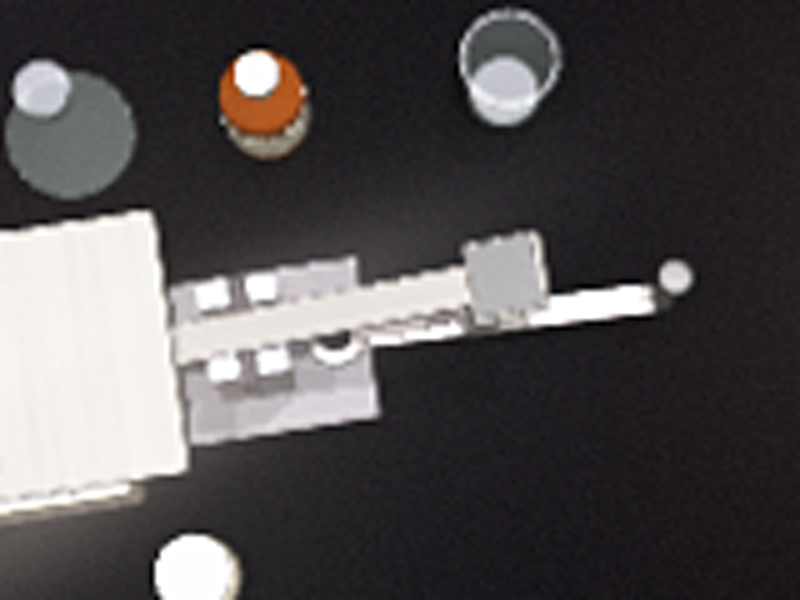

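Scene crop: padded grey lever in the press cradle, pad at (322,337), peg cap at (204,488). Top crop: pad (504,275), peg (676,277). It's the right lever. Now I'll refine with hand-read pixels.

```bash
cat > fit.py <<'E'
from h import *
from scipy.optimize import least_squares
S=lambda u,v:(190+u/5,140+v/5); T=lambda u,v:(165+u/5,125+v/5)
for nm,a,b,z in [("pad",S(322,337),T(504,275),130),("peg",S(204,488),T(676,277),85)]:
    x,e=tri(a,b); print(nm,x.round(1),np.round(e,1),atz("scene",a,z).round(1),atz("top",b,z).round(1))
# press corners: flap free-edge corners local (+-75?,~190,101)
c,s=0,0
def W(p,q):
    x,y,yaw=p[:3];return np.array([x+np.cos(yaw)*q[0]-np.sin(yaw)*q[1], y+np.sin(yaw)*q[0]+np.cos(yaw)*q[1], q[2]])
obs=[]
def peg(p): 
    a=p[3]; return (-200*np.sin(a),100-200*np.cos(a),85)
O=[("pad",(0,2,130),S(322,337),T(504,275)),("peg",None,S(204,488),T(676,277)),
 ("flapL",(-75,189,101),S(425,103),T(187,470)),("flapR",(75,189,101),S(625,222),T(153,212)),
 ("footR",(50,80,6),None,T(357,258)),("footL",(-50,80,6),S(465,403) and None,T(380,415))]
def res(p):
    o=[]
    for nm,q,a,b in O:
        X=W(p,q if q else peg(p))
        if a: o+=list(proj("scene",X)-a)
        if b: o+=list(proj("top",X)-b)
    return np.array(o)
f=least_squares(res,[565,42,0.1,0.1],x_scale=[10,10,.1,.1],loss="soft_l1")
p=f.x;print(p.round(3),np.degrees(p[2]),res(p).round(1))
print("pad",W(p,(0,0,130)),"peg",W(p,peg(p)),"piv",W(p,(0,100,63)))
for a in (.5,.6,.7,.8): print(a,W(p,peg([0,0,0,a])))
E
python3 fit.py
```

```text
pad [563.6  44.8 127.2] [1.5 1.5] [565.8  44.7 130. ] [562.1  43.8 130. ]
peg [570.  -55.3  84.5] [3.6 3.6] [572.4 -52.6  85. ] [567.7 -58.   85. ]
[5.62675e+02 4.38680e+01 1.34000e-01 3.20000e-02] 7.655193966544739 [-0.6 -1.  -0.7 -0.1 -1.6  0.1 -0.7 -0.6 -2.5 -0.2  0.4 -0.7 -2.8  0.3
 -0.1 -0.9 -0.9 -0.5 -0.5 -0.2]
pad [562.67504913  43.86828816 130.        ] peg [569.5819576  -55.99738217  85.        ] piv [549.35393083 142.97705572  63.        ]
0.5 [477.70414454 -43.7481652   85.        ]
0.6 [459.42067826 -35.66227389  85.        ]
0.7 [442.0357953  -25.79147745  85.        ]
0.8 [425.72319968 -14.23440161  85.        ]
```

Pad is about (563,44,130), peg about (570,-56,85), press yaw 7.7°, prop ≈0.03; everything agrees within a few mm. I'll shut the gripper and travel high.

Call:
{"name": "arm_command", "arguments": {"increments": [[0.02,0,-0.016,0,0,0],[0.055,0,-0.043,0,0,0],[0.095,0,-0.075,0,0,0],[0.135,0,-0.106,0,0,0],[0.175,0,-0.138,0,0,0],[0.215,0,-0.169,0,0,0],[0.25,0,-0.197,0,0,0],[0.28,0,-0.22,0,0,0],[0.3,0,-0.236,0,0,0],[0.302,0,-0.237,0,0,0]], "jaw": 1, "force": 40}}

```text
time: 1.95
tool_pos: [401.0, 249.3, 304.0]
tcp_rot: [-90.0, -0.0, -18.4]
ft_force: [0.2, -0.6, -0.2]
finger_gap: -0.3
```

Call:
{"name": "arm_command", "arguments": {"increments": [[0.02,0,-0.016,0,0,0],[0.055,0,-0.043,0,0,0],[0.095,0,-0.075,0,0,0],[0.135,0,-0.106,0,0,0],[0.175,0,-0.138,0,0,0],[0.215,0,-0.169,0,0,0],[0.25,0,-0.197,0,0,0],[0.28,0,-0.22,0,0,0],[0.3,0,-0.236,0,0,0],[0.302,0,-0.238,0,0,0]]}}

```text
time: 3.2
tool_pos: [613.4, -70.3, 303.4]
tcp_rot: [-90.0, 0.0, -18.3]
ft_force: [-0.3, -0.3, 0.1]
finger_gap: 0.3
```

```bash
python3 - <<'E'
from h import *
s=r.sense(); print(s["time"],s["tool_pos"],s["tcp_rot"],s["ft_force"],s["finger_gap"],r.finger_overhang,s["joint_pos"])
im=r.snapshot("wrist"); cv2.imwrite("pics/w1.png",im[:,:,::-1])
for t in ("prop_peg","lever_pad"):
    for d in r.spot_point("wrist",t)[:2]: print(t,d, atz("wrist",d["position"],85 if t[0]=="p" else 130))
E
```

```text
3.2 [613.40002254 -70.28255248 303.44543418] [-8.99946055e+01  2.79005485e-02 -1.82673685e+01] [-0.30934098 -0.27994844  0.14298599] 0.29972963353370674 72.6 [-1.12973280e+01  1.01814350e+01  8.23250238e+01  8.74859860e-03
  8.75205809e+01 -8.30303387e+01]
prop_peg {'position': [260.2, 127.0], 'conf': 0.61} [568.55766715 -51.54684051  85.        ]
lever_pad {'position': [395.3, 78.8], 'conf': 0.94} [561.77443154  48.9734325  130.        ]
```

View pics/w1.png

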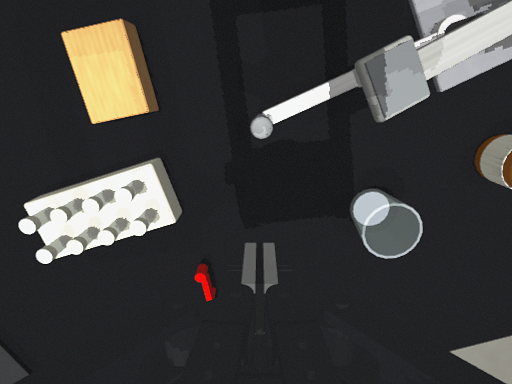

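Wrist view: fingers at (260,265), peg straight ahead at (260,127), beaker (386,225) and rack well to the sides. Lowering beside the peg.

Call:
{"name": "arm_command", "arguments": {"increments": [[0,0.015,0,0,0,0],[0,0.04,0,0,0,0],[0,0.07,0,0,0,0],[0,0.1,0,0,0,0],[0,0.13,0,0,0,0],[0,0.15,0,0,0,0],[0,0.165,0,0,0,0],[0,0.175,0,0,0,0],[0,0.18,0,0,0,0],[0,0.18,0,0,0,0]]}}

```text
time: 4.6
tool_pos: [613.0, -70.1, 124.1]
tcp_rot: [-90.0, -0.0, -18.2]
ft_force: [0.5, 0.4, -0.2]
finger_gap: 0.2
```

```bash
python3 - <<'E'
from h import *
print(r.sense()["tool_pos"])
for n,c in [("scene",(250,220)),("top",(270,180))]:
    im=r.snapshot(n)[:,:,::-1]; c=im[c[1]-60:c[1]+60,c[0]-80:c[0]+80]
    cv2.imwrite(f"pics/{n}2.png",cv2.resize(c,(640,480),interpolation=cv2.INTER_CUBIC))
E
```

```text
[612.98146424 -70.05356895 124.11015204]
```

View pics/scene2.png

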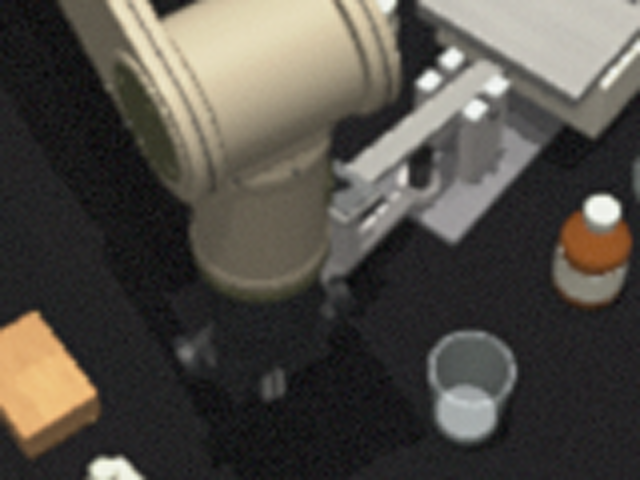

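Call:
{"name": "arm_command", "arguments": {"increments": [[-0.008,0,0,0,0,0],[-0.016,0,0,0,0,0],[-0.024,0,0,0,0,0],[-0.032,0,-0.003,0,0,0],[-0.04,0,-0.006,0,0,0],[-0.048,0,-0.009,0,0,0],[-0.056,0,-0.011,0,0,0],[-0.064,0,-0.013,0,0,0],[-0.072,0,-0.015,0,0,0],[-0.078,0,-0.016,0,0,0]]}}

```text
time: 5.95
tool_pos: [533.1, -60.7, 123.9]
tcp_rot: [-90.0, 0.0, -18.2]
ft_force: [0.2, -0.9, -0.3]
finger_gap: 0.1
```

```bash
python3 - <<'E'
from h import *
s=r.sense();print(s["tool_pos"],s["ft_force"])
for n,c in [("scene",(250,220)),("top",(270,180)),("wrist",(256,192))]:
    im=r.snapshot(n)[:,:,::-1]
    if n!="wrist": im=im[c[1]-60:c[1]+60,c[0]-80:c[0]+80]
    cv2.imwrite(f"pics/{n}3.png",cv2.resize(im,(640,480),interpolation=cv2.INTER_CUBIC))
E
```

```text
[533.14394484 -60.72209095 123.85361425] [ 0.15148209 -0.88561023 -0.27617314]
```

View pics/wrist3.png

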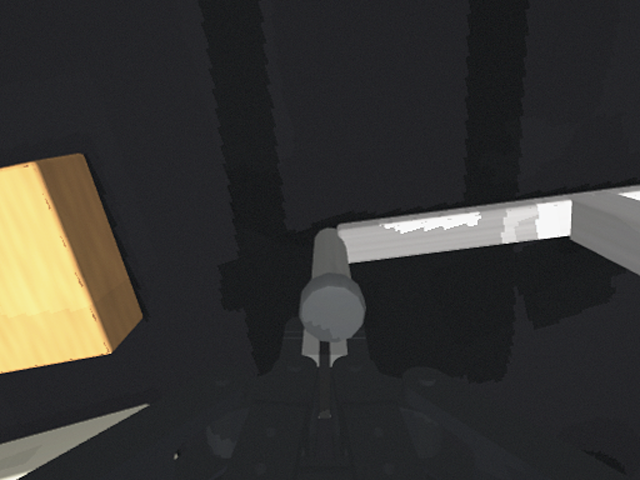

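View pics/scene3.png

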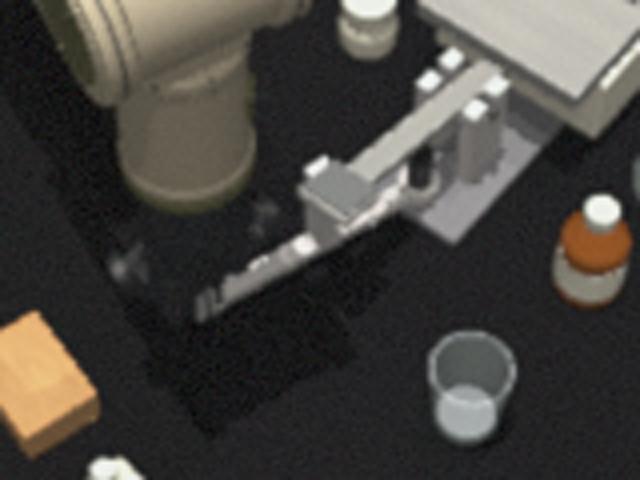

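Contact is good: peg cap (333,307) ahead of the fingers (324,340), prop swinging and the block emerging. Continuing.

Call:
{"name": "arm_command", "arguments": {"increments": [[-0.009,0,0,0,0,0],[-0.018,0,0,0,0,0],[-0.027,0,0,0,0,0],[-0.036,0,0,0,0,0],[-0.045,0,0.001,0,0,0],[-0.054,0,0.002,0,0,0],[-0.063,0,0.004,0,0,0],[-0.072,0,0.006,0,0,0],[-0.08,0,0.008,0,0,0],[-0.084,0,0.009,0,0,0]]}}

```text
time: 7.35
tool_pos: [456.3, -25.7, 123.9]
tcp_rot: [-90.0, 0.0, -18.2]
ft_force: [0.3, 0.4, -0.5]
finger_gap: 0.1
```

```bash
python3 - <<'E'
from h import *
s=r.sense();print(s["tool_pos"],s["ft_force"])
for n,c in [("scene",(250,220)),("wrist",(256,192))]:
    im=r.snapshot(n)[:,:,::-1]
    if n!="wrist": im=im[c[1]-60:c[1]+60,c[0]-80:c[0]+80]
    cv2.imwrite(f"pics/{n}4.png",cv2.resize(im,(640,480),interpolation=cv2.INTER_CUBIC))
E
```

```text
[456.28481772 -25.6603135  123.87340868] [ 0.26144883  0.41473776 -0.46787587]
```

View pics/wrist4.png

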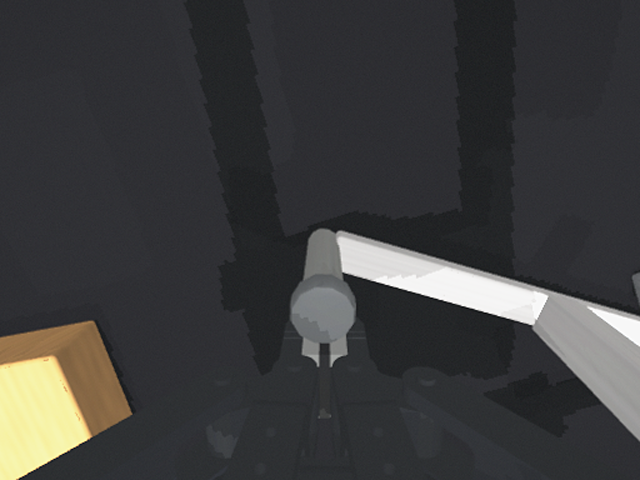

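View pics/scene4.png

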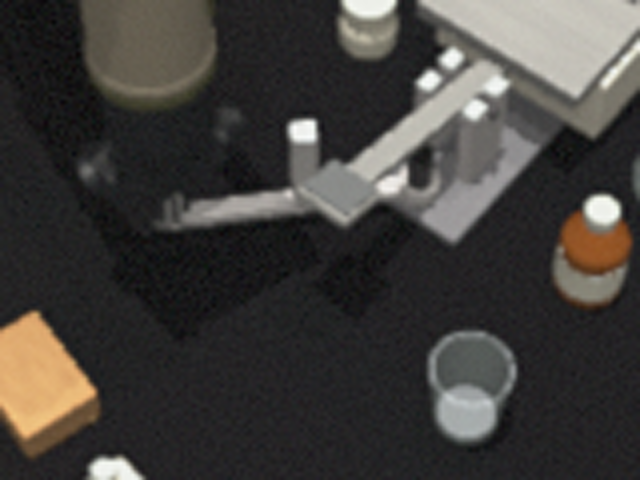

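Scene shows the block (303,150) standing free on the robot side of the lever, prop about 0.7. Backing off, rising, then moving over the pad.

Call:
{"name": "arm_command", "arguments": {"increments": [[0.01,0,0,0,0,0],[0.022,0,0,0,0,0],[0.028,-0.01,0,0,0,0],[0.028,-0.03,0,0,0,0],[0.028,-0.06,0,0,0,0],[0.028,-0.09,0,0,0,0],[0.028,-0.11,0,0,0,0],[0.028,-0.12,0,0,0,0],[0.028,-0.125,0,0,0,0],[0.028,-0.125,0,0,0,0]]}}

```text
time: 8.7
tool_pos: [483.2, -34.8, 248.6]
tcp_rot: [-90.0, 0.0, -18.2]
ft_force: [0.6, 0.1, 0.2]
finger_gap: 0.2
```

Call:
{"name": "arm_command", "arguments": {"increments": [[0.003,0,0.006,0,0,0],[0.01,0,0.02,0,0,0],[0.018,0,0.035,0,0,0],[0.027,0,0.053,0,0,0],[0.035,0,0.069,0,0,0],[0.042,0,0.082,0,0,0],[0.047,0,0.091,0,0,0],[0.051,0,0.097,0,0,0],[0.051,0,0.099,0,0,0],[0.051,0,0.099,0,0,0]]}}

```text
time: 9.95
tool_pos: [562.6, 43.2, 248.9]
tcp_rot: [-90.0, 0.0, -18.2]
ft_force: [-0.6, 0.2, -0.1]
finger_gap: -0.0
```

```bash
python3 - <<'E'
from h import *
s=r.sense();print(s["tool_pos"],s["ft_force"])
for n,c in [("scene",(250,220)),("wrist",(256,192)),("top",(256,200))]:
    im=r.snapshot(n)[:,:,::-1]
    if n!="wrist": im=im[c[1]-60:c[1]+60,c[0]-80:c[0]+80]
    cv2.imwrite(f"pics/{n}5.png",cv2.resize(im,(640,480),interpolation=cv2.INTER_CUBIC))
for c,t,z in [("scene","prop_peg",85),("wrist","prop_peg",85),("wrist","lever_pad",130),("scene","lever_pad",130),("top","prop_peg",85)]:
    for d in r.spot_point(c,t)[:2]: print(c,t,d, atz(c,d["position"],z))
E
```

```text
[562.56438647  43.20284887 248.89186762] [-0.63035899  0.16736905 -0.05918823]
scene prop_peg {'position': [209.1, 199.2], 'conf': 0.61} [430.72028226 -11.47363608  85.        ]
wrist prop_peg {'position': [107.7, 51.3], 'conf': 0.69} [436.10496832 -16.54277148  85.        ]
wrist lever_pad {'position': [269.7, 221.9], 'conf': 0.76} [564.36641275  51.16457195 130.        ]
wrist lever_pad {'position': [293.7, 294.5], 'conf': 0.6} [618.26494636  50.53319629 130.        ]
scene lever_pad {'position': [146.2, 195.7], 'conf': 0.96} [ 324.24540572 -151.99360267  130.        ]
scene lever_pad {'position': [262.1, 358.3], 'conf': 0.83} [ 879.49611804 -230.70870152  130.        ]
top prop_peg {'position': [289.0, 224.7], 'conf': 0.8} [440.82457339 -20.27166951  85.        ]
top prop_peg {'position': [212.8, 188.5], 'conf': 0.21} [549.81820694 193.85904439  85.        ]
```

View pics/wrist5.png

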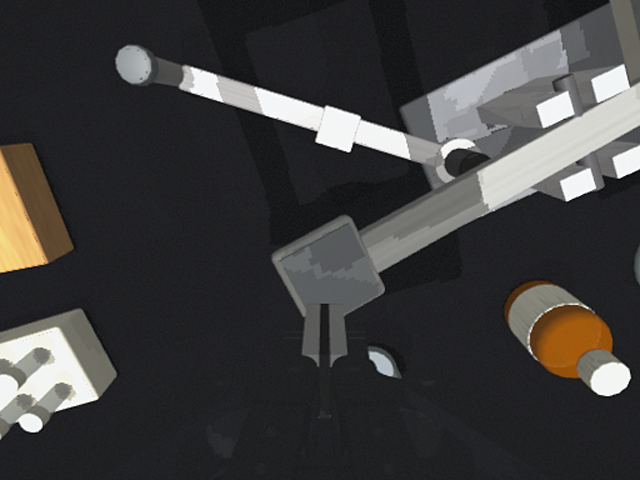

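View pics/scene5.png

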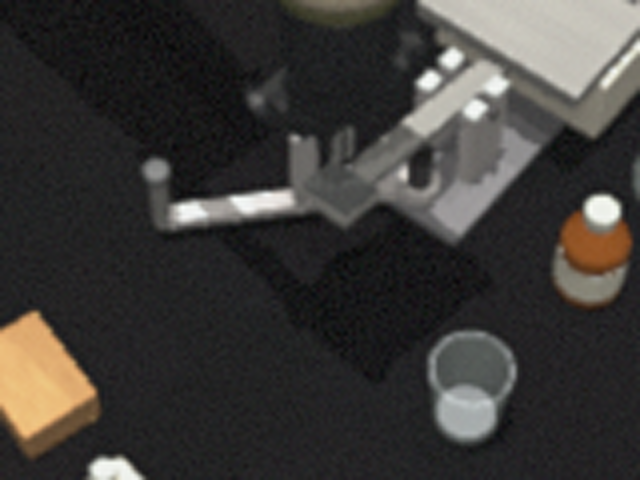

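```bash
python3 - <<'E'
from h import *
p=np.array(r.sense()["tool_pos"])
for z in (176,163,130): print(z,proj("wrist",[p[0],p[1],z])*1.25)
print(atz("wrist",(262.4,213.6),130))
E
```

```text
176 [319.66721271 324.73606588]
163 [319.91945838 309.45821359]
130 [320.42263641 278.98205254]
[557.85310322  48.68832752 130.        ]
```

Axis lands on the pad within about 6 mm of its centre (pad centre (328,267) in view, TCP axis at (320,279)). Small correction, then down slowly.

Call:
{"name": "arm_command", "arguments": {"increments": [[-0.001,0.008,0.0005,0,0,0],[-0.003,0.016,0.001,0,0,0],[-0.003,0.022,0.001,0,0,0],[-0.003,0.027,0.001,0,0,0],[-0.003,0.031,0.001,0,0,0],[-0.003,0.035,0.001,0,0,0],[-0.003,0.039,0.001,0,0,0],[-0.003,0.043,0.001,0,0,0],[-0.003,0.047,0.001,0,0,0],[-0.003,0.051,0.001,0,0,0]]}}

```text
time: 11.6
tool_pos: [560.8, 44.9, 198.7]
tcp_rot: [-90.0, -0.1, -18.2]
ft_force: [-0.2, -1.0, 5.7]
finger_gap: 0.2
```

```bash
python3 - <<'E'
from h import *
s=r.sense();print(s["tool_pos"],s["ft_force"])
for n,c in [("scene",(270,200)),("wrist",(256,192))]:
    im=r.snapshot(n)[:,:,::-1]
    if n!="wrist": im=im[c[1]-60:c[1]+60,c[0]-80:c[0]+80]
    cv2.imwrite(f"pics/{n}6.png",cv2.resize(im,(640,480),interpolation=cv2.INTER_CUBIC))
E
```

```text
[560.78251244  44.88847751 198.70539208] [-0.16628158 -0.96764451  5.72419574]
```

View pics/wrist6.png

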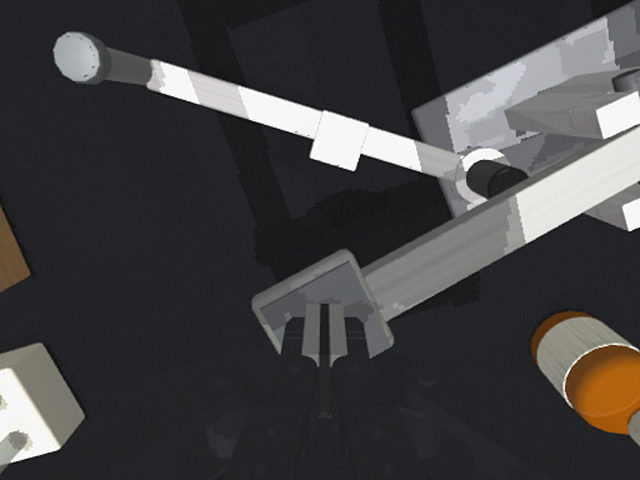

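View pics/scene6.png

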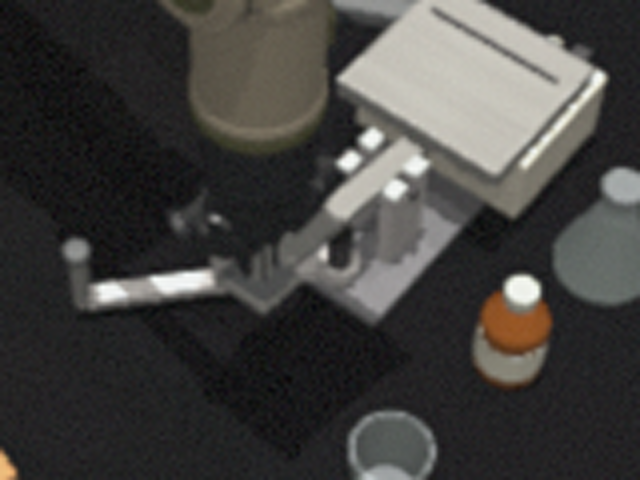

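Tips are on the pad and the force is 5.7 N. Pressing on slowly.

Call:
{"name": "arm_command", "arguments": {"increments": [[0,0.005,0,0,0,0],[0,0.01,0,0,0,0],[0,0.015,0,0,0,0],[0,0.02,0,0,0,0],[0,0.025,0,0,0,0],[0,0.03,0,0,0,0],[0,0.035,0,0,0,0],[0,0.04,0,0,0,0],[0,0.045,0,0,0,0],[0,0.05,0,0,0,0]]}}

```text
time: 12.95
tool_pos: [561.4, 44.5, 149.3]
tcp_rot: [-90.0, -0.2, -18.2]
ft_force: [0.6, -3.3, 7.7]
finger_gap: -0.2
```

```bash
python3 - <<'E'
from h import *
s=r.sense();print(s["tool_pos"],s["ft_force"])
for n,c in [("scene",(270,200)),("wrist",(256,192))]:
    im=r.snapshot(n)[:,:,::-1]
    if n!="wrist": im=im[c[1]-60:c[1]+60,c[0]-80:c[0]+80]
    cv2.imwrite(f"pics/{n}7.png",cv2.resize(im,(640,480),interpolation=cv2.INTER_CUBIC))
E
```

```text
[561.41632708  44.49855851 149.28050226] [ 0.55462424 -3.25489586  7.71208569]
```

View pics/wrist7.png

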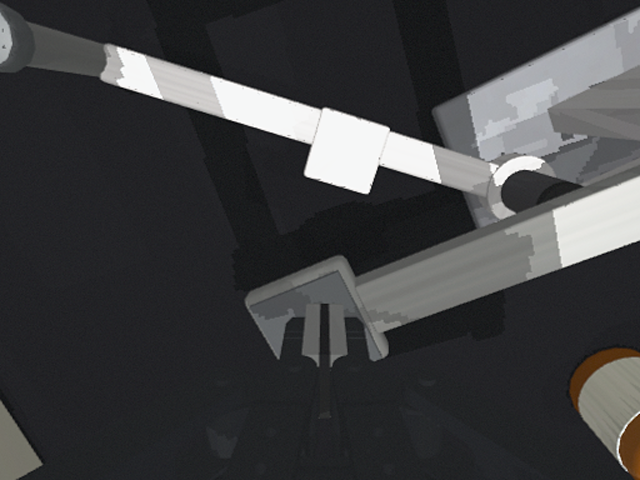

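View pics/scene7.png

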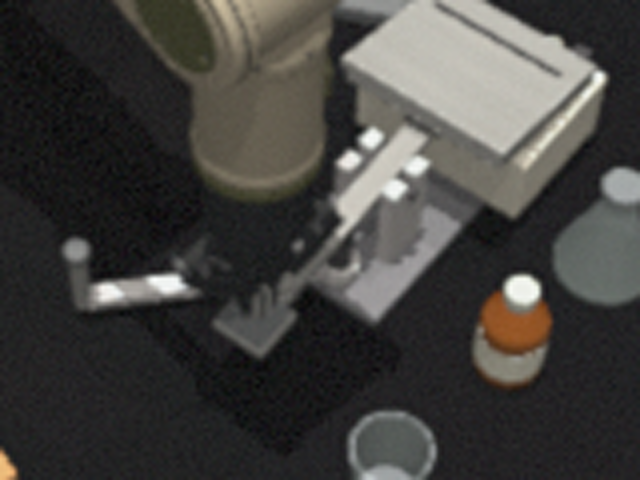

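Flap is rising at 7.7 N, and the block has about 16 mm or more clearance to the gripper body. Next I'll feel for the stop.

Call:
{"name": "arm_command", "arguments": {"increments": [[0,0.004,0,0,0,0],[0,0.008,0,0,0,0],[0,0.011,0,0,0,0],[0,0.014,0,0,0,0],[0,0.017,0,0,0,0],[0,0.019,0,0,0,0],[0,0.021,0,0,0,0],[0,0.023,0,0,0,0],[0,0.024,0,0,0,0],[0,0.024,0,0,0,0]]}}

```text
time: 14.3
tool_pos: [561.2, 45.9, 125.2]
tcp_rot: [-89.9, -0.1, -18.2]
ft_force: [-0.4, 2.5, 7.5]
finger_gap: -0.3
```

Call:
{"name": "arm_command", "arguments": {"increments": [[0,0.001,0,0,0,0],[0,0.002,0,0,0,0],[0,0.0025,0,0,0,0],[0,0.003,0,0,0,0],[0,0.0035,0,0,0,0],[0,0.004,0,0,0,0],[0,0.004,0,0,0,0],[0,0.004,0,0,0,0],[0,0.004,0,0,0,0],[0,0.004,0,0,0,0]]}}

```text
time: 15.55
tool_pos: [561.6, 46.2, 122.3]
tcp_rot: [-89.8, -0.2, -18.2]
ft_force: [-3.8, 4.9, 16.3]
finger_gap: -0.1
```

Call:
{"name": "arm_command", "arguments": {"increments": [[0,0.0005,0,0,0,0],[0,0.001,0,0,0,0],[0,0.001,0,0,0,0],[0,0.001,0,0,0,0],[0,0.001,0,0,0,0],[0,0.001,0,0,0,0],[0,0.001,0,0,0,0],[0,0.001,0,0,0,0],[0,0.001,0,0,0,0],[0,0.001,0,0,0,0]]}}

```text
time: 16.8
tool_pos: [561.7, 46.4, 121.8]
tcp_rot: [-89.8, -0.2, -18.2]
ft_force: [-5.0, 5.7, 18.8]
finger_gap: 0.3
```

```bash
python3 - <<'E'
from h import *
s=r.sense();print(s["time"],s["tool_pos"],s["ft_force"])
for n,c in [("scene",(270,200)),("wrist",(256,192)),("top",(245,190))]:
    im=r.snapshot(n)[:,:,::-1]
    if n!="wrist": im=im[c[1]-60:c[1]+60,c[0]-80:c[0]+80]
    cv2.imwrite(f"pics/{n}8.png",cv2.resize(im,(640,480),interpolation=cv2.INTER_CUBIC))
s=r.sense();print(s["time"],s["tool_pos"],s["ft_force"])
for n in("scene","top"):
    d=r.spot_point(n,"flap_lip")[:1]; print(n,d,[proj(n,[539.5+1.5,231,z]) for z in (101,137)])
    d=r.spot_point(n,"prop_peg")[:1]; print(n,d and atz(n,d[0]["position"],85))
E
```

```text
16.8 [561.71423159  46.38013948 121.81713837] [-5.01827057  5.74794458 18.77021462]
16.95 [561.66883134  46.38587778 121.78700771] [-5.60596826  4.82109098 18.70150041]
scene [{'position': [295.5, 162.1], 'conf': 0.74}] [array([292.76148032, 172.99323571]), array([293.66100354, 165.56784482])]
scene [428.77153687 -15.63779762  85.        ]
top [{'position': [194.8, 190.1], 'conf': 0.97}] [array([199.15332235, 190.87347409]), array([197.59478137, 188.61115205])]
top [434.57189704 -21.70725163  85.        ]
```

View pics/wrist8.png

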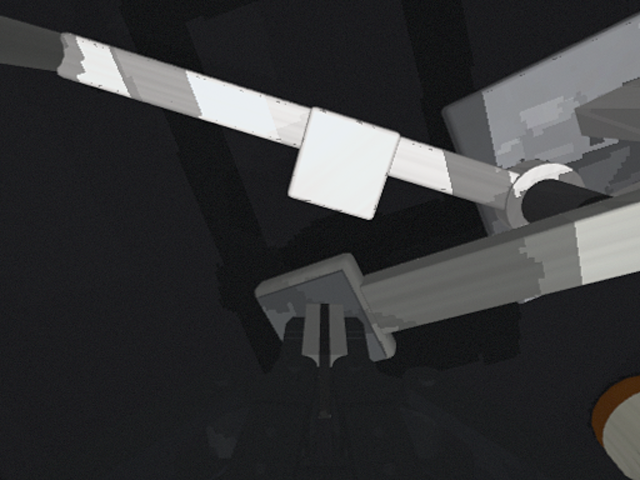

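View pics/scene8.png

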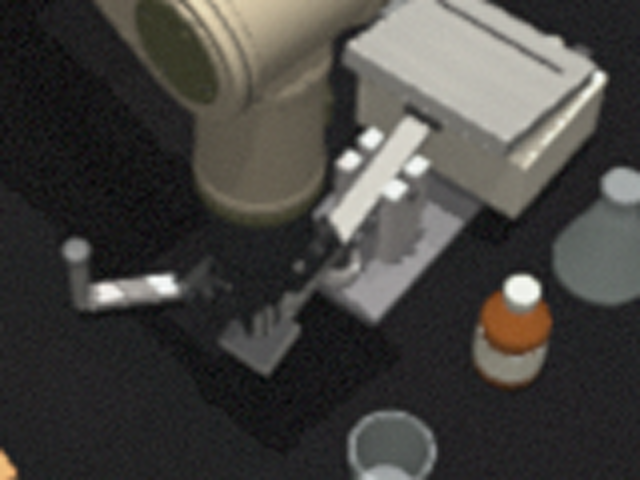

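View pics/top8.png

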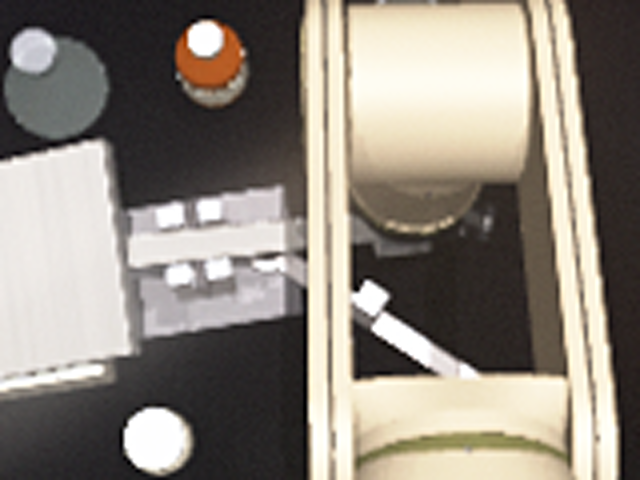

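```bash
python3 - <<'E'
from bench import r
s=r.sense();print(s["time"],s["tool_pos"],s["ft_force"]); print(r.hand_in())
E
```

```text
17.15 [561.68682806  46.36826916 121.78444697] [-5.23849664  4.98853551 17.99535667]
the job is handed in; nothing more can be done
None
```

The job is handed in at 17.2 s: the prop is clear, and the lever is held down on its stop with the flap raised.

- **Prop:** I pushed the peg toward the robot with the side of the shut fingers. It ended at about 0.74 rad, worked out from the peg's position before pressing. The camera readings of the peg differ by up to about 10 mm, and all of them are well past 0.5. The block stands free beside the lever.
- **Lever:** I then pressed the pad down slowly with the fingertips. The force stayed at about 6–8 N on the way down, then rose sharply to 18–19 N with the tips at about 49 mm. That matches the 48 mm fully down height, so I took it for the stop.
- **Flap:** The lip moved about 11 pixels in the scene picture, where about 7.5 would be expected for the full 36 mm rise. The direction is right and the amount only rough. The top camera could not confirm it, because the rise hardly shows from above.
- **Everything else:** The lever is still in its cradle, and nothing but the peg and the pad was touched. A sideways force of about 5 N each in x and y remains at the pad; it was steady over the last readings.

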